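Dock a flat plug-in unit under the bench meter

ROBOT

A 6-joint arm with a two-finger parallel gripper is mounted at the origin on the work surface. World frame = base frame: x ahead of the robot, y to its left, z up, the work surface at z = 0. Lengths are in mm, angles in rad, forces in N, time in s.
With the tool pointing down it reaches from about 350 to 975 mm from the base axis. Payload 7.1 kg.
Tool frame: the origin (TCP) lies midway between the tips of the shut fingers; the grasp point (between the pads) lies 19 mm behind it (ctrl.grip_point_offset is the distance from the TCP to the grasp point, in mm); z points along the fingers, y is the line along which they close (so a half turn about z gives the same grasp; the last joint's range is limited). The gripper opens to 88 mm and grips with 3 to 60 N. Pads are 20 mm wide; open, the fingers measure 115 mm over their backs; the gripper's body (75 mm by 178 mm) begins 61 mm behind the grasp point.
Start: joints at [-1.176, 0.423, 1.63, -0, 1.089, -0.019], TCP at [251.322, -572.225, 222.675] pointing down, gripper open.
Joint ranges: [-3, 3], [-0.9, 2.11], [0.09, 2.58], [-1.31, 4.45], [0.11, 2.69], [-2.54, 2.54]. Speed limits (rad/s): [2.39, 2.39, 3.01, 3.14, 3.14, 3.14].

INTERFACE

Orientations are given as a rotation vector (axis times angle).
In Python, from workcell import get_obs, optics, close_job, spotter, ctrl gives the robot as it stands. The module is installed in compiled form; this text tells all that it offers.
- The arm moves only by the tool move_arm, never from a script. Its argument "rows" is a list of rows, each a list of 5 numbers: the shift along the tool's x, y, z in cm, then the turn about the tool's z in degrees, then the opening in per cent of the stroke, from 0 (shut) to 100 (fully open). A call has 1 to 10 rows; each row shifts and turns the commanded pose from where the row before left it, along the tool's axes as they then stand; what a row does not reach is not made up. A row lasts 1/8 s, in which the tool goes at most 62.5 mm and 10.7 degrees, less where a joint would pass 70% of its speed; a pose out of reach is approached as far as the arm can. A call with a gripper value outside its range is refused whole. The fingers move at their own pace and stop on an object; the grip force is fixed at half the most. Time passes only in rows, so rows that do not move let the fingers close. It gives the time, the measured TCP pose, the force, the opening and the grip force at its end, in the units of the state.
- get_obs(): the state, without advancing time (a new reading comes with each control period).
- optics.get_image(name): name is "scene" or "top" or "wrist"; returns the picture (480x640x3 uint8, blue, green, red); there is no depth.
- optics.calibration(name): a dict with "camera_matrix" (3x3 intrinsics, pixels), "distortion" ([k1, k2, p1, p2, k3] as OpenCV has them; the pictures are not rectified), "xyz" and "orientation" of the camera in the world. Camera axes: x right, y down, z forward; pixel columns grow to the right and rows downward; lengths in mm; the calibration is good to about 2 mm. A picture is of the moment at which its call begins: read the wrist's pose just before it. calibration takes no time and is no camera call; for the wrist camera it gives the pose at the moment of the call.
- close_job(): hands the job in; it is judged then, once.
Trained networks look in the newest picture that a camera, given by its name, has taken for a name from the list of things; names that differ only in an ending like _2 or _b are one class to them, and where a whole thing is asked for, a point or a joint stands for the part that bears it (a point fixed in the world has none). Each returns a list of dicts, best first, with "conf" (0 to 1); they miss things now and then, are a little off and sometimes report something else, mostly with a low value. They report only what shows in the picture. A call takes as long as a camera call.
- spotter.find_in(camera, label): "point" ([column, row] in pixels, amid what is visible of it).
- spotter.regions_of(camera, label): "region" (480x640 bool, what is visible of it) and "point" ([column, row] in pixels, amid what is visible of it).
The state is a dict: "t": time; "qpos": joint angles; "qvel": joint speeds; "joint_torque": joint torques, N m; "ee_pos": TCP position; "orientation": TCP orientation; "ft_force": force on the tool from outside, world axes, zero at the start; "moment": the same for the moment, N m; "width": finger opening in mm; "grasp_force": force on a finger pad.
Only numpy, scipy, OpenCV 4.12 (cv2) and the standard library are available. Lean on these libraries where they do the work, as an engineer would, in place of code of your own. Each camera call takes 0.05 s, during which the arm holds its last target. There are 200 camera calls.

TASK

Pick up the flat plug-in unit (the lower of the two loose ones, not the tall one) and slide it, black panel end last, into the empty middle bay under the rack's deck. Push it in gently against the sprung contacts until the little catch in the bay floor snaps up behind it, then let go, leaving it latched and leaving the tall unit and everything else on the bench where it is.

Things in the scene. Friction and masses are not known exactly. Their poses are not given: they have to be found in the camera images.
- rack: Fixed rack under a bench multimeter. Origin on the bench under the middle of the deck's front edge; +x horizontal into the bays, z up. 4 mm grey deck, 250 mm wide, underside 51 mm above the bench. Multimeter front 73 mm behind the deck edge, top 152 mm above the bench. Floor plate 8 mm thick, from x = -90 mm (open apron) to the back. Three bays; the outer two are filled by fixed units, the middle is empty.
- bay_mouth (a point): Point on the floor of the empty middle bay (8 mm above the bench), mid-width, in the plane of the deck's front edge; axes as the rack's. The bay is 68 mm between its walls, 43 mm from floor to deck; walls run from the deck edge inwards, with short flared lips reaching 13 mm out in front.
- end_stops: Two fixed steel end stops deep in the bay, 161 mm inside the deck edge; origin mid-width on their front plane, 20 mm above the floor. Between them a sprung contact block, its face 146 mm inside the edge at rest: pushes back 3 N at first touch plus 250 N/m (about 6 N with the unit home), enough to push the unit out again if the catch is not up behind it. Ramming the stops (60 N) is too much.
- catch (a joint): Spring catch, a 22 mm wide steel tongue in the middle bay's floor: 0 = up (6 mm above the floor), to 0.0075 m = pressed down. Ramp facing out, starting 15 mm in front of the deck edge; upright back face 6 mm inside it. A unit sliding in presses it down (1 to 2 N); it springs up once the panel end is past. The 150 mm unit then has 5 mm play between catch and end stops.
- catch_top (a point): Middle of the catch's top edge; it moves down with the catch. Axes as the rack's. Pushing the unit home takes up to about 20 N in all (friction, catch and contacts); a harder resistance means that it meets the end stops.
- unit: The unit to dock: loose aluminium box 150 mm long (x), 60 wide (y), 38 high, 0.4 to 0.63 kg, centre of mass in its middle. Black panel with small display on its -x end; plain nose at +x goes in first. Vent slots in the top near the nose, black strip across the top at the panel end. Origin at the centre of its underside.
- unit_panel (a point): Centre of the unit's panel face (its -x end), 19 mm above its underside; axes as the unit's.
- unit_nose (a point): Centre of the unit's nose face (its +x end), 19 mm above its underside.
- tall_unit: Loose unit of the same look and footprint (150 x 60 mm) but 52 mm high, too tall for the bay. Leave it alone. Origin at the centre of its underside.
- meter: Loose yellow handheld multimeter, 180 x 88 x 36 mm, bystander; origin at the centre of its underside.
- screwdriver: Loose screwdriver lying on the bench, bystander.
- driver2: Loose screwdriver with blue handle, bystander.
- spool: Loose grey spool, 60 mm diameter, 45 mm high, bystander; origin at the centre of its underside.
- board: Loose green circuit board 120 x 90 mm, parts up to 30 mm high, bystander; origin at the centre of its underside.
- cup: Loose white mug, 90 mm high, bystander; origin at the centre of its underside.

How it is judged (in metres and radians):
On the way:
1. the unit's nose is under the deck in the middle bay (x of unit_nose in the frame of rack above 0.03 m and y of unit_nose in the frame of rack between -0.012 and 0.012 m and z of unit_nose in the frame of rack below 0.045 m), for 0.1 s.
At the end, for the whole second after the job is handed in: The flat unit lies level and at rest in the middle bay, nose in, its panel end 4 to 14 mm inside the deck's front edge and within 8 mm of the bay's middle, with the catch up behind it (pressed less than 2 mm) (x of unit_panel in the frame of rack between 0.004 and 0.014 m and y of unit_panel in the frame of rack between -0.008 and 0.008 m and x of unit_nose in the frame of rack above 0.15 m and value of joint catch below 0.002 m and angle between unit's own z axis and vertical below 0.06 rad and linear speed of unit below 0.02 m/s); the robot touches nothing.
It fails at once if the tall unit was moved more than 30 mm (distance of tall_unit from where it was at the start of the episode above 0.03 m).
It fails at once if a bystander was moved more than 40 mm (distance of any of meter, screwdriver, driver2, spool, board, cup from where it was at the start of the episode above 0.04 m).
It fails at once if the unit was rammed against the end stops with more than 60 N (contact force between unit and end_stops above 60 N).
It also fails if it takes over 58 s, if anything falls off the work surface, if the arm or the gripper's body presses on something with over 40 N, if the wrist force passes 120 N, or if a joint passes its speed limit or range.

## Working session

There is one attempt and no reset: what is moved stays moved. The work goes in short steps, Python scripts to look and compute and a tool call to move; the robot and the scene stay as the last step left them, time stands still between calls to the robot, and variables do not carry over. Pictures are saved under pics/ and viewed, at most 13 in all, crops included, and the job is handed in when it is done.

Besides the shell and the picture viewer there is one more tool, called after "Call:" as name(argument=value, ...), one argument or row to a line, values as JSON. move_arm: Moves the arm, as the interface text tells. Its arguments: {"type":"object","properties":{"rows":{"type":"array","items":{"type":"array","items":{"type":"number"}}}},"required":["rows"]}

```bash
mkdir -p pics; cat > h.py <<'E'
import numpy as np, cv2
from scipy.spatial.transform import Rotation as R
from workcell import get_obs, optics, close_job, spotter, ctrl
def cal(n):
    c=optics.calibration(n); K=np.array(c["camera_matrix"],float);D=np.array(c["distortion"],float)
    o=np.array(c["orientation"],float)
    Rm=o if o.shape==(3,3) else R.from_rotvec(o).as_matrix()
    return K,D,np.array(c["xyz"],float),Rm
def ray(n,px,z,c=None):
    K,D,t,Rm=c or cal(n)
    p=cv2.undistortPoints(np.array(px,float).reshape(-1,1,2),K,D).reshape(-1,2)
    d=np.c_[p,np.ones(len(p))]@Rm.T
    return t+d*((z-t[2])/d[:,2])[:,None]
def proj(n,P,c=None):
    K,D,t,Rm=c or cal(n)
    rv=cv2.Rodrigues(Rm.T)[0]
    return cv2.projectPoints(np.array(P,float).reshape(-1,3),rv,-Rm.T@t,K,D)[0].reshape(-1,2)
E
python3 - <<'E'
from h import *
o=get_obs(); print(o['ee_pos'],o['orientation'],o['ft_force'],o['width'],ctrl.grip_point_offset)
for n in ("top","scene"):
    cv2.imwrite(f"pics/{n}0.png",optics.get_image(n)); K,D,t,Rm=cal(n); print(n,t,Rm.round(3).tolist(),K[0,0])
    for l in ("unit","tall_unit","rack","unit_panel","unit_nose","meter","spool","cup","board","bay_mouth","catch_top"):
        try:
            r=spotter.find_in(n,l); print(l,[(np.round(x['point']).tolist(),round(x['conf'],2)) for x in r[:3]])
        except Exception as e: print(l,e)
E
```

```text
[ 251.09514954 -571.70989216  221.88965751] [-3.07307883e+00 -6.45014925e-01  4.80155287e-04] [-0.57783243  0.9015503  -0.40289634] 87.68297693267843 18.700000000000003
top [ 439.96532168   -8.71916796 1187.52594884] [[-0.001, -0.996, 0.089], [-1.0, -0.001, -0.027], [0.027, -0.089, -0.996]] 454.9783322010726
unit [([431.0, 258.0], 0.61), ([263.0, 213.0], 0.59)]
tall_unit [([370.0, 255.0], 0.68)]
rack [([265.0, 178.0], 0.64), ([264.0, 212.0], 0.63)]
unit_panel [([432.0, 258.0], 0.71), ([262.0, 175.0], 0.46)]
unit_nose [([431.0, 259.0], 0.61)]
meter [([142.0, 256.0], 0.58), ([118.0, 189.0], 0.3)]
spool [([390.0, 178.0], 0.94)]
cup [([120.0, 189.0], 0.66)]
board [([172.0, 317.0], 0.67), ([480.0, 235.0], 0.6), ([266.0, 178.0], 0.21)]
bay_mouth [([263.0, 178.0], 0.56)]
catch_top [([434.0, 260.0], 0.42), ([264.0, 216.0], 0.39)]
scene [1142.90813451  845.03747189  766.79042896] [[-0.827, 0.302, -0.474], [0.562, 0.457, -0.689], [0.009, -0.836, -0.548]] 451.54696351072306
unit [([275.0, 202.0], 0.81)]
tall_unit [([298.0, 220.0], 0.9), ([278.0, 289.0], 0.2)]
rack [([275.0, 289.0], 0.93)]
unit_panel [([278.0, 199.0], 0.8)]
unit_nose [([276.0, 200.0], 0.66)]
meter [([438.0, 338.0], 0.74)]
spool [([233.0, 228.0], 0.64)]
cup [([407.0, 370.0], 0.75)]
board []
bay_mouth [([278.0, 288.0], 0.92)]
catch_top []
```

View pics/top0.png

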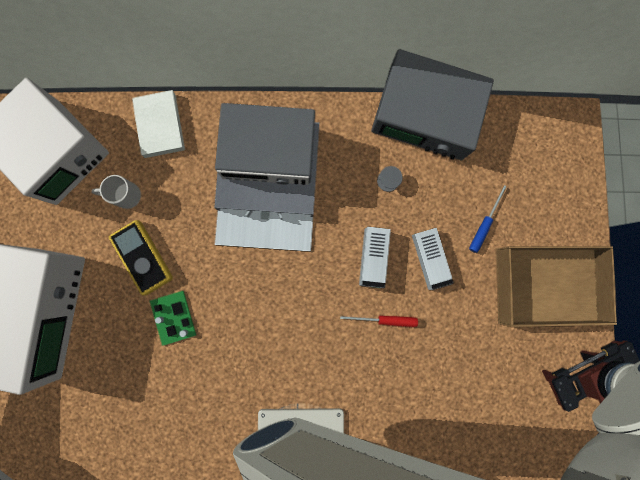

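View pics/scene0.png

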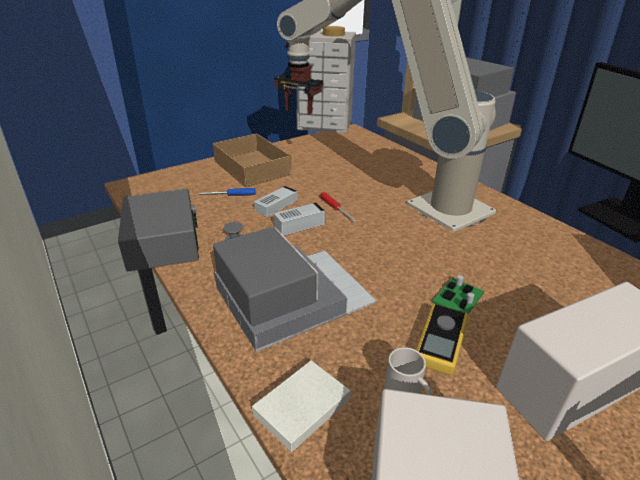

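The top view shows the tall unit at about (375,257) and the flat one at (433,259), both with vents away from the robot. The rack's deck edge is at about row 210, column 264. I'll zoom in on the deck edge and look at the fingers.

```bash
python3 - <<'E'
from h import *
a=optics.get_image("top")
w=optics.get_image("wrist"); c=cal("wrist"); print(c[2],c[3].round(3).tolist(),c[0][0,0])
A=cv2.resize(a[195:255,205:325],(480,240),interpolation=cv2.INTER_CUBIC)
B=cv2.resize(a[215:300,345:465],(320,227),interpolation=cv2.INTER_CUBIC)
C=cv2.resize(w,(400,300))
s=optics.get_image("scene"); S=cv2.resize(s[30:130,260:360],(300,300),interpolation=cv2.INTER_CUBIC)
out=np.zeros((545,800,3),np.uint8); out[:240,:480]=A; out[:227,480:]=B; out[245:545,:400]=C; out[245:545,420:720]=S
cv2.imwrite("pics/m1.png",out)
E
```

```text
[ 311.55269926 -545.73937222  385.15308646] [[0.403, -0.889, -0.218], [-0.915, -0.391, -0.096], [0.0, 0.239, -0.971]] 382.0237254437857
```

View pics/m1.png

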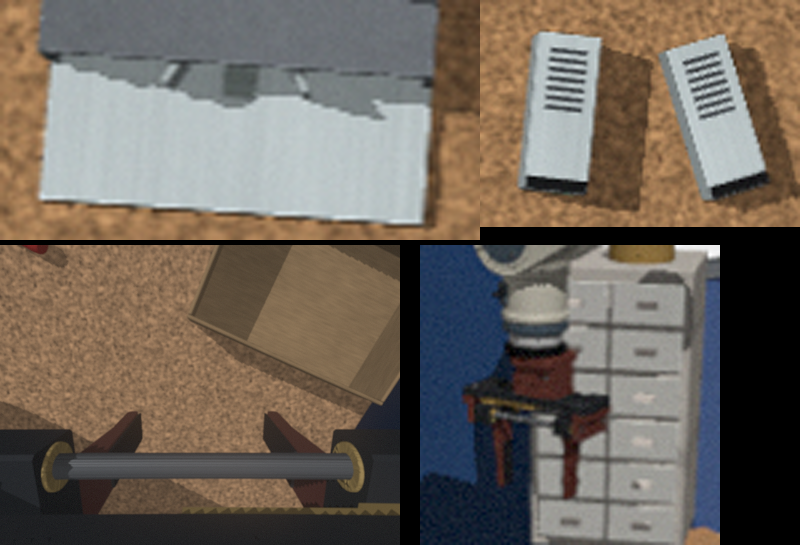

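The zoom shows straight fingers, no notch in the deck edge, the flared lips and the catch in the middle. Tool turns are yaw only, so the final push past the deck edge needs care. Next I'll measure the unit and rack coarsely.

```bash
cat >> h.py <<'E'
def rect(n,l,z,near):
    rs=spotter.regions_of(n,l)
    rs=[r for r in rs if np.hypot(*(np.array(r['point'])-near))<25]
    m=rs[0]['region'].astype(np.uint8)
    ct=max(cv2.findContours(m,cv2.RETR_EXTERNAL,cv2.CHAIN_APPROX_NONE)[0],key=cv2.contourArea)
    P=ray(n,ct.reshape(-1,2),z)[:,:2]
    b=cv2.minAreaRect(P.astype(np.float32)); return cv2.boxPoints(b),b,rs[0]['conf']
E
python3 - <<'E'
from h import *
optics.get_image("top")
for l,z,p in (("unit",38,(432,258)),("tall_unit",52,(375,257)),("unit",52,(432,258)),("spool",45,(390,178))):
    try: B,b,c=rect("top",l,z,np.array(p)); print(l,z,c,np.round(b[0]),np.round(b[1]),round(b[2],1),B.round().tolist())
    except Exception as e: print(l,e)
# triangulate unit center from top/scene at assumed heights
print("deck front",ray("top",[(217,208),(313,214)],55).round(1).tolist())
print("apron",ray("top",[(215,245),(311.5,250.5)],8).round(1).tolist())
print("scene unit tops",ray("scene",[(275,201)],38).round(),ray("scene",[(298,219)],52).round())
E
```

```text
unit 38 0.68 [ 489. -337.] [153.  73.] 15.9 [[406.0, -323.0], [425.0, -393.0], [572.0, -352.0], [553.0, -281.0]]
tall_unit 52 0.82 [ 492. -185.] [ 66. 149.] 84.0 [[415.0, -210.0], [563.0, -226.0], [570.0, -160.0], [422.0, -145.0]]
unit 52 0.68 [ 488. -333.] [151.  72.] 15.9 [[406.0, -319.0], [426.0, -389.0], [571.0, -347.0], [551.0, -278.0]]
spool 45 0.92 [ 696. -228.] [58. 67.] 44.8 [[652.0, -225.0], [699.0, -272.0], [740.0, -231.0], [693.0, -184.0]]
deck front [[615.3, 208.6, 55.0], [600.5, -32.3, 55.0]]
apron [[525.7, 221.0, 8.0], [511.6, -29.3, 8.0]]
scene unit tops [[ 513. -313.   38.]] [[ 523. -154.   52.]]
```

Call:
move_arm(
  rows=[
    [5, -2, 0.3, 0, 100],
    [5, -2, 0.3, 0, 100],
    [5, -2, 0.3, 0, 100],
    [5, -2, 0.3, 0, 100],
    [5, -2, 0.3, 0, 100],
    [5, -2, 0.3, 0, 100],
    [0, 0, 0, 7.8, 100],
    [0, 0, 0, 0, 100],
  ],
)

```text
t: 2.6
ee_pos: [478.2, -341.2, 204.7]
orientation: [3.111, 0.439, -0.0]
ft_force: [-0.4, 0.3, 0.2]
width: 87.6
grasp_force: 0.0
```

```bash
python3 - <<'E'
from h import *
o=get_obs(); print(o['t'],o['ee_pos'],R.from_rotvec(o['orientation']).as_matrix().round(3).tolist())
c=cal("wrist"); w=optics.get_image("wrist"); cv2.imwrite("pics/w1.png",w); np.save("c1.npy",np.array(c,dtype=object),allow_pickle=True)
for l in ("unit","tall_unit"):
    for r in spotter.regions_of("wrist",l)[:2]:
        m=r['region'].astype(np.uint8); ct=max(cv2.findContours(m,0,1)[0],key=cv2.contourArea)
        print(l,r['conf'],r['point'],cv2.boxPoints(cv2.minAreaRect(ct)).round().tolist())
E
```

```text
2.6 [ 478.17658259 -341.17373541  204.65117354] [[0.961, 0.276, -0.0], [0.276, -0.961, -0.0], [-0.0, 0.0, -1.0]]
unit 0.59 [327.8, 195.0] [[292.0, 112.0], [366.0, 112.0], [366.0, 285.0], [292.0, 285.0]]
tall_unit 0.72 [154.1, 144.7] [[77.0, 221.0], [135.0, 39.0], [232.0, 69.0], [174.0, 252.0]]
tall_unit 0.41 [329.3, 196.5] [[292.0, 113.0], [366.0, 113.0], [366.0, 285.0], [292.0, 285.0]]
```

View pics/w1.png

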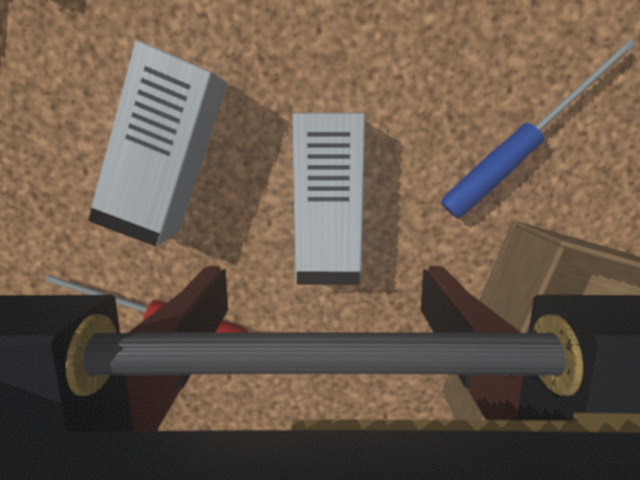

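The wrist view shows the flat unit with top corners at about (293,114), (364,114), (360,284) and (297,284). The larger tall unit is to its left.

```bash
python3 - <<'E'
from h import *
c=tuple(np.array(x,float) for x in np.load("c1.npy",allow_pickle=True))
for z in (38,52):
    P=ray("wrist",[(293,113.5),(364,113.5),(360.5,284),(296.5,284)],z,c)[:,:2]
    d=lambda a,b: np.linalg.norm(P[a]-P[b]).round(1)
    ax=(P[0]+P[1]-P[2]-P[3])/2
    print(z,"W",d(0,1),d(2,3),"L",d(0,3),d(1,2),"ctr",P.mean(0).round(1),"yaw",np.degrees(np.arctan2(ax[1],ax[0])).round(2))
    Q=ray("wrist",[(136,41),(210,74),(158,244),(91,219)],z,c)[:,:2]
    print("  other",[np.linalg.norm(Q[i]-Q[(i+1)%4]).round(1) for i in range(4)],Q.mean(0).round(1))
E
```

```text
38 W 58.3 58.6 L 148.8 148.8 ctr [ 492.3 -341.2] yaw 16.24
  other [np.float64(60.4), np.float64(151.6), np.float64(59.8), np.float64(152.3)] [ 494.1 -183.6]
52 W 55.8 56.1 L 142.5 142.5 ctr [ 494.4 -340.5] yaw 16.24
  other [np.float64(57.8), np.float64(145.1), np.float64(57.3), np.float64(145.8)] [ 496.1 -189.5]
```

Call:
move_arm(
  rows=[
    [0.4, 0.4, 5, 0, 100],
    [0, 0, 5, 0, 100],
    [0, 0, 5, 0, 100],
    [0, 0, 3, 0, 100],
    [0, 0, 1.9, 0, 100],
    [0, 0, 0, 0, 60],
    [0, 0, 0, 0, 40],
    [0, 0, 0, 0, 40],
    [0, 0, 0, 0, 40],
  ],
)

```text
t: 3.88
ee_pos: [483.2, -344.5, 7.0]
orientation: [3.111, 0.435, 0.001]
ft_force: [-1.2, 1.7, 6.1]
width: 59.6
grasp_force: 30.0
```

Call:
move_arm(
  rows=[
    [0, 0, -5, 0, 40],
    [0, 0, -5, 9.7, 40],
    [0, 0, -1, 9.7, 40],
    [-0.5, -5.5, 0, 0, 40],
    [-0.5, -5.5, 0, 0, 40],
    [-0.5, -5.5, 0, 0, 40],
    [-0.5, -5.5, 0, 0, 40],
    [-0.6, -5.5, 0, 0, 40],
    [0, -5.5, 0, 0, 40],
    [0, -5.5, 0, 0, 40],
  ],
)

```text
t: 5.12
ee_pos: [479.7, 43.1, 115.8]
orientation: [3.14, -0.095, 0.0]
ft_force: [1.4, 0.8, -5.4]
width: 59.9
grasp_force: 30.0
```

Call:
move_arm(
  rows=[
    [0, -5.5, 0, 0, 40],
    [0, 0, 0, 0, 40],
    [0, 0, 0, 0, 40],
  ],
)

```text
t: 5.5
ee_pos: [482.9, 96.3, 115.5]
orientation: [3.14, -0.094, -0.001]
ft_force: [-0.3, -0.6, -6.2]
width: 59.7
grasp_force: 30.0
```

```bash
python3 - <<'E'
from h import *
o=get_obs(); print(o['t'],o['ee_pos'],R.from_rotvec(o['orientation']).as_matrix().round(4).tolist())
c=cal("wrist"); w=optics.get_image("wrist"); cv2.imwrite("pics/w2.png",w); np.save("c2.npy",np.array(c,dtype=object),allow_pickle=True)
E
```

```text
5.5 [482.87677996  96.34916716 115.53705335] [[0.9982, -0.0595, -0.0008], [-0.0595, -0.9982, -0.0004], [-0.0007, 0.0005, -1.0]]
```

View pics/w2.png

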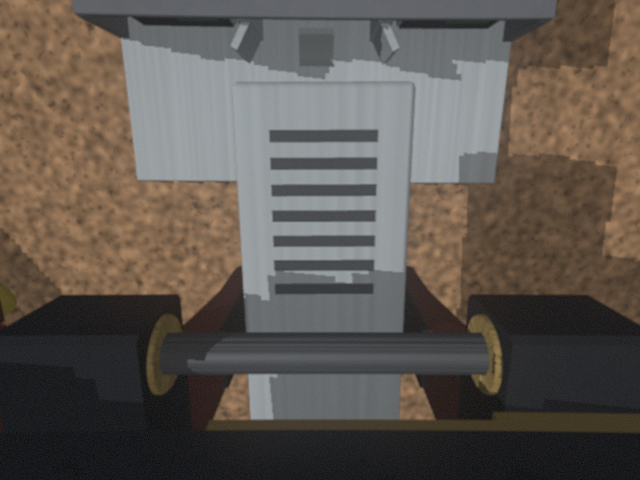

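The wrist view shows the unit held straight, the apron's front corners at about (137,180) and (495,183), the catch at (316,46), and the deck edge at row 13 to 18.

```bash
python3 - <<'E'
from h import *
c=tuple(np.array(x,float) for x in np.load("c2.npy",allow_pickle=True))
A=ray("wrist",[(137,180.5),(495,183.5)],8,c)[:,:2]; print("apron",A.round(1).tolist(),np.linalg.norm(A[0]-A[1]))
d=A[0]-A[1]; d/=np.linalg.norm(d); ux=np.array([d[1],-d[0]]); print("ux",ux,"origin",(A.mean(0)+90*ux).round(1))
print("catch front/back",ray("wrist",[(300,65),(333,65)],8,c).round(1).tolist(),ray("wrist",[(300,28),(333,28)],14,c).round(1).tolist())
print("deck lower edge",ray("wrist",[(80,13),(555,13)],55,c).round(1).tolist())
N=ray("wrist",[(234.5,82.5),(413.5,82.5)],146.5,c); print("nose",N.round(1).tolist(),np.linalg.norm(N[0]-N[1]))
for p,z in (((241,58),10),((391,59),10),((232,50),45),((399,50),45)): print(p,ray("wrist",[p],z,c).round(1).tolist())
E
```

```text
apron [[529.4, 224.8], [512.5, -25.2]] 250.57822215182216
ux [ 0.99773381 -0.06728474] origin [610.8  93.7]
catch front/back [[597.6, 105.5, 8.0], [596.3, 84.0, 8.0]] [[617.6, 103.6, 14.0], [616.4, 83.1, 14.0]]
deck lower edge [[619.8, 215.2, 55.0], [605.3, -30.6, 55.0]]
nose [[568.5, 120.4, 146.5], [565.1, 63.0, 146.5]] 57.490781949659045
(241, 58) [[603.5, 143.1, 10.0]]
(391, 59) [[597.2, 46.5, 10.0]]
(232, 50) [[600.7, 141.1, 45.0]]
(399, 50) [[595.2, 48.1, 45.0]]
```

Call:
move_arm(
  rows=[
    [0, -0.5, 3.5, 0, 40],
    [0, 0, 3.5, 0, 40],
    [0, 0, 2, 0, 40],
    [0, 0, 0.8, 0, 40],
    [0, 0, 0, 0, 40],
    [0, 0, 0, 0, 40],
  ],
)

```text
t: 6.3
ee_pos: [484.6, 101.1, 18.5]
orientation: [-3.14, 0.097, -0.002]
ft_force: [0.1, -0.7, -6.2]
width: 59.7
grasp_force: 30.0
```

```bash
python3 - <<'E'
from h import *
o=get_obs(); print(o['t'],o['ee_pos'],o['ft_force'])
c=cal("wrist"); w=optics.get_image("wrist"); cv2.imwrite("pics/w3.png",w[:300]); np.save("c3.npy",np.array(c,dtype=object),allow_pickle=True)
E
```

```text
6.3 [484.59609681 101.05996722  18.49355889] [ 0.12741339 -0.70456108 -6.21571768]
```

View pics/w3.png

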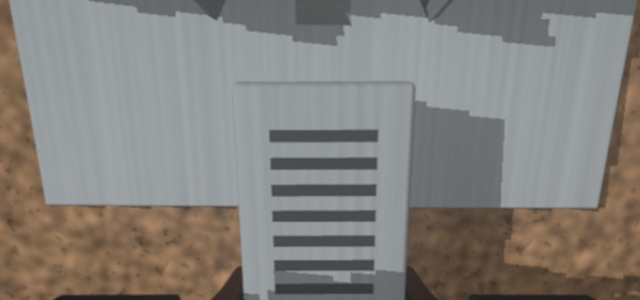

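The unit is now low over the apron, nose at row 83 (columns 235 to 413). The lip tips are at about (220,18) and (432,20), and the catch is centred near column 323.

```bash
python3 - <<'E'
from h import *
c=tuple(np.array(x,float) for x in np.load("c3.npy",allow_pickle=True))
y=np.radians(-3.5); ux=np.array([np.cos(y),np.sin(y)]); uy=np.array([-ux[1],ux[0]]); O=np.array([611.3,93.6])
f=lambda p,z:(lambda q:(round(q@ux,1),round(q@uy,1)))(ray("wrist",[p],z,c)[0,:2]-O)
for n,p,z in (("apL",(46,204.5),8),("apR",(598,208),8),("nL",(234.5,82.5),49),("nR",(413.5,82.5),49),("catchL",(296,24),8),("catchR",(350,24),8),("lipL",(220,18),8),("lipR",(432,20),8)): print(n,f(p,z))
t=np.array([484.6,101.06])-O; print("tcp",t@ux,t@uy)
E
```

```text
apL (np.float64(-89.3), np.float64(125.8))
apR (np.float64(-90.9), np.float64(-124.1))
nL (np.float64(-42.9), np.float64(28.9))
nR (np.float64(-42.9), np.float64(-28.9))
catchL (np.float64(-14.8), np.float64(11.4))
catchR (np.float64(-14.8), np.float64(-10.6))
lipL (np.float64(-12.8), np.float64(42.3))
lipR (np.float64(-13.5), np.float64(-43.9))
tcp -126.91910106498051 -0.2887643628392268
```

Call:
move_arm(
  rows=[
    [1.5, 0, 0.2, 0, 40],
    [2, 0, 0, 0, 40],
    [1.5, 0, 0, 0, 40],
    [1.5, 0, 0, 0, 40],
    [1.5, 0, 0, 0, 40],
    [1, 0, 0, 0, 40],
    [0, 0, 0, 0, 40],
  ],
)

```text
t: 7.22
ee_pos: [574.9, 95.8, 15.8]
orientation: [-3.14, 0.096, -0.002]
ft_force: [0.4, 0.3, -4.0]
width: 60.0
grasp_force: 30.0
```

Call:
move_arm(
  rows=[
    [0, 0, 0.05, 0, 60],
    [0, 0, 0, 0, 80],
    [0, 0, 0, 0, 90],
    [0, 0, -5, 0, 90],
    [-2, 0, -2, 0, 20],
    [-5, 0, 0, 0, 0],
    [-5, 0, 0, 0, 0],
    [0, 0, 3, 0, 0],
    [0, 0, 3.7, 0, 0],
    [0, 0, 0, 0, 0],
  ],
)

```text
t: 8.48
ee_pos: [452.2, 102.8, 16.9]
orientation: [3.139, -0.095, -0.006]
ft_force: [-0.2, -0.4, 0.2]
width: 22.5
grasp_force: 0.0
```

```bash
python3 - <<'E'
from h import *
o=get_obs(); print(o['t'],o['ee_pos'],o['ft_force'],o['width'])
c=cal("wrist"); w=optics.get_image("wrist"); cv2.imwrite("pics/w4.png",w)
y=np.radians(-3.5); ux=np.array([np.cos(y),np.sin(y)]); uy=np.array([-ux[1],ux[0]]); O=np.array([611.3,93.6])
t=o['ee_pos'][:2]-O; print("tcp rack",t@ux,t@uy)
E
```

```text
8.475 [452.1783193  102.84316185  16.87957665] [-0.15940532 -0.39265163  0.20018244] 22.5470650404734
tcp rack -159.38916822059883 -0.4882247220721343
```

View pics/w4.png

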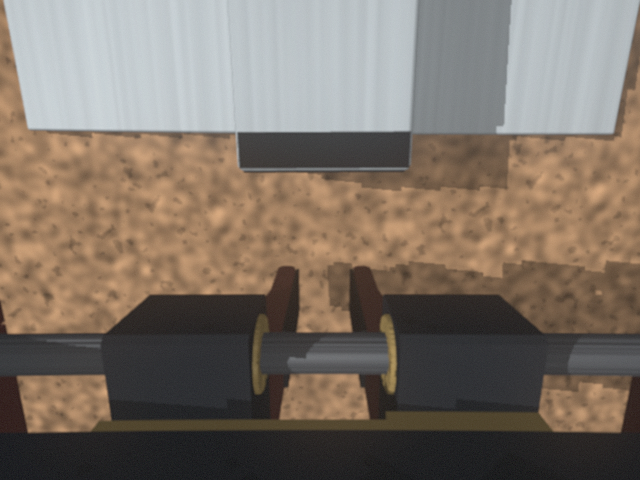

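The panel edge is at row 170, straight and centred. The fingers stand clear behind it. I'll push with the fingers about 26 mm apart, so they straddle the catch.

Call:
move_arm(
  rows=[
    [2, 0, 0, 0, 30],
    [2, 0, 0, 0, 30],
    [1, 0, 0, 0, 30],
    [1, 0, 0, 0, 30],
    [1.5, 0, 0, 0, 30],
    [1.5, 0, 0, 0, 30],
    [1.5, 0, 0, 0, 30],
    [1.5, 0, 0, 0, 30],
    [1.4, 0, 0, 0, 30],
    [0, 0, 0, 0, 30],
  ],
)

```text
t: 9.78
ee_pos: [589.5, 95.0, 18.9]
orientation: [-3.14, 0.096, -0.004]
ft_force: [0.3, 0.0, -0.4]
width: 26.2
grasp_force: 0.0
```

```bash
python3 - <<'E'
from h import *
o=get_obs(); print(o['t'],o['ee_pos'],o['ft_force'],o['width'])
c=cal("wrist"); w=optics.get_image("wrist"); cv2.imwrite("pics/w5.png",w[:320]); np.save("c5.npy",np.array(c,dtype=object),allow_pickle=True)
y=np.radians(-3.5); ux=np.array([np.cos(y),np.sin(y)]); uy=np.array([-ux[1],ux[0]]); O=np.array([611.3,93.6])
t=o['ee_pos'][:2]-O; print("tcp rack",t@ux,t@uy)
E
```

```text
9.775 [589.50921367  94.96821516  18.9267533 ] [ 0.30267473  0.00507015 -0.35479447] 26.24423922453277
tcp rack -21.833669653652905 0.03536748120369517
```

View pics/w5.png

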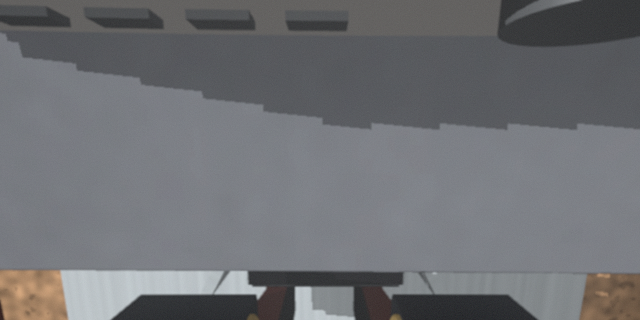

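```bash
python3 - <<'E'
from h import *
c=tuple(np.array(x,float) for x in np.load("c5.npy",allow_pickle=True))
y=np.radians(-3.5); ux=np.array([np.cos(y),np.sin(y)]); uy=np.array([-ux[1],ux[0]]); O=np.array([611.3,93.6])
f=lambda p,z:(lambda q:(round(float(q@ux),1),round(float(q@uy),1)))(ray("wrist",[p],z,c)[0,:2]-O)
print("deck",f((100,269),55),f((500,271),55),"panel",f((249,284),46),f((403,285),46))
E
```

```text
deck (0.7, 77.8) (0.0, -60.7) panel (-8.3, 28.6) (-8.7, -29.4)
```

Call:
move_arm(
  rows=[
    [0.3, 0, 0, 0, 30],
    [0.3, 0, 0, 0, 30],
    [0.2, 0, 0, 0, 30],
    [0.1, 0, 0, 0, 30],
    [0, 0, 0, 0, 30],
  ],
)

```text
t: 10.45
ee_pos: [594.6, 94.4, 18.1]
orientation: [3.14, -0.096, -0.006]
ft_force: [-5.7, 0.9, 5.1]
width: 26.5
grasp_force: 3.2
```

Call:
move_arm(
  rows=[
    [0.2, 0, 0, 0, 30],
    [0, 0, 0, 0, 30],
    [0, 0, 0, 0, 30],
  ],
)

```text
t: 10.82
ee_pos: [595.0, 94.3, 17.9]
orientation: [3.139, -0.096, -0.011]
ft_force: [-10.7, 0.7, 9.6]
width: 26.4
grasp_force: 5.5
```

Call:
move_arm(
  rows=[
    [0.3, 0, 0, 0, 30],
    [0, 0, 0, 0, 30],
    [0, 0, 0, 0, 30],
  ],
)

```text
t: 11.2
ee_pos: [597.8, 94.1, 17.9]
orientation: [3.139, -0.095, -0.011]
ft_force: [-12.2, 0.3, 9.3]
width: 26.0
grasp_force: 5.8
```

```bash
python3 - <<'E'
from h import *
o=get_obs(); print(o['t'],o['ee_pos'],o['ft_force'],o['width'],o['moment'],R.from_rotvec(o['orientation']).as_matrix()[:,2])
c=cal("wrist"); w=optics.get_image("wrist"); cv2.imwrite("pics/w6.png",cv2.resize(w[230:330,180:460],(784,280),interpolation=cv2.INTER_CUBIC)); np.save("c6.npy",np.array(c,dtype=object),allow_pickle=True)
y=np.radians(-3.5); ux=np.array([np.cos(y),np.sin(y)]); uy=np.array([-ux[1],ux[0]]); O=np.array([611.3,93.6])
t=o['ee_pos'][:2]-O; print("tcp rack",t@ux,t@uy)
E
```

```text
11.2 [597.79492566  94.08551358  17.883207  ] [-12.22334594   0.33693181   9.31141443] 26.013752450626587 [0.20878911 1.77770436 0.016377  ] [-7.30227465e-03 -5.48488279e-04 -9.99973188e-01]
tcp rack -13.509524550709815 -0.33985706710778546
```

View pics/w6.png

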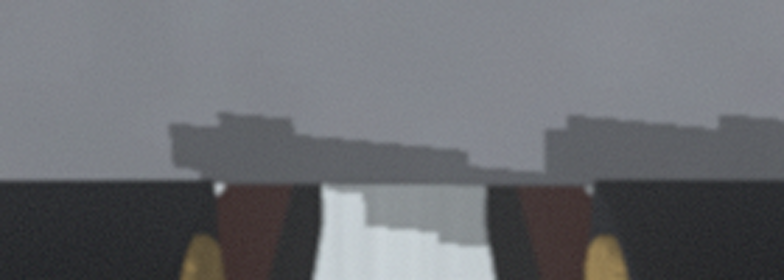

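Seen from the camera, the panel is now hidden under the deck edge, and the finger fronts stand at the edge. I'll back off, lower the tips so more of the finger is below the deck, and push slowly while watching the force.

Call:
move_arm(
  rows=[
    [-1.5, 0, 0, 0, 30],
    [0, 0, 0.6, 0, 30],
    [0, 0, 0, 0, 30],
  ],
)

```text
t: 11.62
ee_pos: [586.8, 95.0, 11.8]
orientation: [-3.14, 0.096, -0.0]
ft_force: [-0.5, 0.1, 0.5]
width: 26.3
grasp_force: 0.0
```

Call:
move_arm(
  rows=[
    [0.8, 0, 0, 0, 30],
    [0.5, 0, -0.1, 0, 30],
    [0.4, 0, -0.1, 0, 30],
    [0, 0, 0, 0, 30],
    [0, 0, 0, 0, 30],
  ],
)

```text
t: 12.25
ee_pos: [598.6, 94.0, 12.6]
orientation: [3.139, -0.097, -0.017]
ft_force: [-13.2, 2.9, 2.6]
width: 26.2
grasp_force: 6.9
```

Call:
move_arm(
  rows=[
    [0.3, 0, -0.1, 0, 30],
    [0, 0, 0, 0, 30],
    [0, 0, 0, 0, 30],
  ],
)

```text
t: 12.62
ee_pos: [598.4, 94.0, 12.7]
orientation: [3.139, -0.097, -0.027]
ft_force: [-21.7, 5.9, 3.0]
width: 26.7
grasp_force: 10.5
```

Call:
move_arm(
  rows=[
    [0.3, 0, -0.1, 0, 30],
    [0, 0, 0, 0, 30],
    [0, 0, 0, 0, 30],
  ],
)

```text
t: 13.0
ee_pos: [598.2, 93.9, 12.8]
orientation: [3.138, -0.097, -0.036]
ft_force: [-27.8, 7.2, 3.1]
width: 26.8
grasp_force: 14.1
```

The fingers meet the deck edge with TCP x at about 598.5, so the panel is only about flush. A straight vertical push can't go deeper. I'll back off and see whether the arm tilts the tool at the edge of its reach, up in free air.

Call:
move_arm(
  rows=[
    [-3, 0, 0, 0, 30],
    [-4, 0, -1, 0, 30],
    [0, 0, -6, 0, 30],
    [0, 0, -6.2, 0, 30],
    [0, 0, -6.2, 0, 30],
    [0, 0, -6.2, 0, 30],
    [0, 0, -6.2, 0, 30],
    [0, 0, -6.2, 0, 30],
    [0, 0, -6.2, 0, 30],
    [0, 0, -6.2, 0, 30],
  ],
)

```text
t: 14.25
ee_pos: [539.8, 97.7, 523.0]
orientation: [-3.14, 0.096, -0.003]
ft_force: [1.4, 0.3, 0.4]
width: 26.3
grasp_force: 0.0
```

Call:
move_arm(
  rows=[
    [0, 0, -6.2, 0, 30],
    [0, 0, -6.2, 0, 30],
    [0, 0, -6.2, 0, 30],
    [0, 0, -6.2, 0, 30],
  ],
)

```text
t: 14.75
ee_pos: [539.2, 97.6, 770.9]
orientation: [-3.14, 0.096, -0.003]
ft_force: [1.0, -0.1, -0.6]
width: 26.1
grasp_force: 0.0
```

```bash
python3 - <<'E'
from h import *
o=get_obs(); print(o['t'],o['ee_pos'],o['qpos'],R.from_rotvec(o['orientation']).as_matrix().round(3).tolist())
E
```

```text
14.75 [539.23118696  97.63632446 770.91491304] [ 1.57416444e-01  1.89088140e-01  7.69819065e-01 -1.81683193e-05
  2.18078356e+00  1.78935347e+00] [[0.998, -0.061, 0.002], [-0.061, -0.998, 0.0], [0.002, -0.0, -1.0]]
```

Call:
move_arm(
  rows=[
    [0, 0, -6.2, 0, 30],
    [0, 0, -6.2, 0, 30],
    [0, 0, -6.2, 0, 30],
    [0, 0, -6.2, 0, 30],
  ],
)

```text
t: 15.25
ee_pos: [485.2, 87.6, 922.8]
orientation: [3.138, -0.096, -0.026]
ft_force: [0.4, 0.5, 0.7]
width: 26.5
grasp_force: 0.0
```

```bash
python3 - <<'E'
from h import *
o=get_obs(); print(o['t'],o['ee_pos'],o['qpos'].round(3) if hasattr(o['qpos'],'round') else o['qpos'],R.from_rotvec(o['orientation']).as_matrix().round(3).tolist())
E
```

```text
15.25 [485.23147404  87.6048717  922.76591698] [0.154 0.381 0.09  0.003 2.688 1.788] [[0.998, -0.061, -0.016], [-0.061, -0.998, -0.001], [-0.016, 0.002, -1.0]]
```

Call:
move_arm(
  rows=[
    [-5, 0, -3, 0, 30],
    [-5, 0, -3, 0, 30],
    [-5, 0, -3, 0, 30],
    [0, 0, 0, 0, 30],
  ],
)

```text
t: 15.75
ee_pos: [381.7, 108.9, 989.4]
orientation: [-3.101, 0.093, -0.199]
ft_force: [-0.1, -0.1, -0.2]
width: 26.3
grasp_force: 0.0
```

```bash
python3 - <<'E'
from h import *
o=get_obs(); print(o['t'],o['ee_pos'],o['qpos'].round(3) if hasattr(o['qpos'],'round') else o['qpos'],R.from_rotvec(o['orientation']).as_matrix().round(3).tolist())
E
```

```text
15.75 [381.70364296 108.93967522 989.36892631] [ 0.252  0.233  0.086 -0.01   2.69   1.873] [[0.99, -0.057, 0.129], [-0.062, -0.998, 0.028], [0.127, -0.036, -0.991]]
```

Call:
move_arm(
  rows=[
    [-2, 0, 4, 0, 30],
    [-2, 0, 4, 0, 30],
    [0, 0, 0, 0, 30],
  ],
)

```text
t: 16.12
ee_pos: [362.7, 113.7, 916.2]
orientation: [-3.108, 0.094, -0.173]
ft_force: [0.8, 0.5, 1.4]
width: 26.3
grasp_force: 0.0
```

```bash
cat > s.py <<'E'
from h import *
o=get_obs(); print(o['t'],np.round(o['ee_pos'],1),np.round(o['qpos'],3),R.from_rotvec(o['orientation']).as_matrix().round(3).tolist(),np.round(o['ft_force'],1))
E
python3 s.py
```

```text
16.125 [362.7 113.7 916.2] [ 2.790e-01 -2.000e-03  6.260e-01 -1.200e-02  2.404e+00  1.901e+00] [[0.992, -0.059, 0.112], [-0.062, -0.998, 0.024], [0.11, -0.03, -0.993]] [0.8 0.5 1.4]
```

Call:
move_arm(
  rows=[
    [-4, 0, -5, 0, 30],
    [-5, 0, -4, 0, 30],
    [-5, 0, -4, 0, 30],
    [0, 0, 0, 0, 30],
  ],
)

```text
t: 16.62
ee_pos: [210.1, 117.6, 1011.0]
orientation: [-3.083, 0.09, -0.236]
ft_force: [-0.8, 0.5, 0.4]
width: 26.4
grasp_force: 0.0
```

```bash
python3 s.py
```

```text
16.625 [ 210.1  117.6 1011. ] [ 0.508 -0.039  0.333 -0.085  2.69   2.058] [[0.987, -0.054, 0.154], [-0.062, -0.997, 0.043], [0.151, -0.052, -0.987]] [-0.8  0.5  0.4]
```

Call:
move_arm(
  rows=[
    [0, 4, -4, 0, 30],
    [0, 4, -4, 0, 30],
    [0, 0, 0, 0, 30],
  ],
)

```text
t: 17.0
ee_pos: [205.0, 40.3, 1018.3]
orientation: [-3.077, 0.109, -0.289]
ft_force: [0.9, -0.1, -0.1]
width: 26.4
grasp_force: 0.0
```

```bash
python3 s.py
```

```text
17.0 [ 205.    40.3 1018.3] [ 0.103 -0.089  0.348  0.053  2.69   1.794] [[0.98, -0.066, 0.188], [-0.075, -0.996, 0.043], [0.184, -0.056, -0.981]] [ 0.9 -0.1 -0.1]
```

Call:
move_arm(
  rows=[
    [-1, 4, -5, 0, 30],
    [0, 4, -5, 0, 30],
    [0, 0, -5, 0, 30],
    [0, 0, 0, 0, 30],
  ],
)

```text
t: 17.5
ee_pos: [187.2, -11.2, 1032.0]
orientation: [-3.068, 0.097, -0.396]
ft_force: [0.2, -0.8, -0.6]
width: 26.1
grasp_force: 0.0
```

```bash
python3 s.py
```

```text
17.5 [ 187.2  -11.2 1032. ] [-0.317 -0.114  0.317  0.268  2.69   1.573] [[0.965, -0.056, 0.255], [-0.068, -0.997, 0.038], [0.252, -0.054, -0.966]] [ 0.2 -0.8 -0.6]
```

Call:
move_arm(
  rows=[
    [0, 0, -5, 0, 30],
    [0, 0, -5, 0, 30],
    [0, 0, 0, 0, 30],
  ],
)

```text
t: 17.88
ee_pos: [173.2, -7.1, 1046.4]
orientation: [-3.059, 0.098, -0.49]
ft_force: [-0.9, -0.2, -0.1]
width: 26.2
grasp_force: 0.0
```

```bash
python3 s.py
```

```text
17.875 [ 173.2   -7.1 1046.4] [-0.37  -0.122  0.264  0.332  2.69   1.586] [[0.948, -0.056, 0.313], [-0.069, -0.997, 0.031], [0.311, -0.051, -0.949]] [-0.9 -0.2 -0.1]
```

Call:
move_arm(
  rows=[
    [0, 0, -5, 0, 30],
    [0, 0, -3, 0, 30],
    [0, 0, 0, 0, 30],
  ],
)

```text
t: 18.25
ee_pos: [161.6, -3.6, 1056.3]
orientation: [-3.051, 0.104, -0.559]
ft_force: [-0.2, -0.1, 0.7]
width: 26.2
grasp_force: 0.0
```

```bash
python3 s.py; python3 - <<'E'
from h import *
o=get_obs(); M=R.from_rotvec(o['orientation']).as_matrix()
y=np.radians(-3.5); ux=np.array([np.cos(y),np.sin(y)]); uy=np.array([-ux[1],ux[0]]); O=np.array([611.3,93.6])
for x,z in ((-150,300),(-60,100),(-60,16)):
    P=np.r_[O+x*ux,z]; print(x,z,P.round(1),((P-o['ee_pos'])@M/10).round(2))
E
```

```text
18.25 [ 161.6   -3.6 1056.3] [-0.444 -0.131  0.229  0.413  2.689  1.599] [[0.933, -0.059, 0.355], [-0.072, -0.997, 0.025], [0.353, -0.049, -0.934]] [-0.2 -0.1  0.7]
-150 300 [461.6 102.8 300. ] [ 0.55 -8.63 81.59]
-60 100 [551.4  97.3 100. ] [  1.91  -7.63 103.46]
-60 16 [551.4  97.3  16. ] [ -1.05  -7.21 111.31]
```

Call:
move_arm(
  rows=[
    [0, -0.6, 5.8, 0, 30],
    [0, -0.6, 5.8, 0, 30],
    [0, -0.6, 5.8, 0, 30],
    [0, -0.6, 5.8, 0, 30],
    [0, -0.6, 5.8, 0, 30],
    [0, -0.6, 5.8, 0, 30],
    [0, -0.6, 5.8, 0, 30],
  ],
)

```text
t: 19.12
ee_pos: [305.3, 51.9, 694.0]
orientation: [-3.042, 0.106, -0.555]
ft_force: [1.1, 0.3, 0.9]
width: 26.7
grasp_force: 0.0
```

Call:
move_arm(
  rows=[
    [0.1, -0.6, 5.8, 0, 30],
    [0.1, -0.6, 5.8, 0, 30],
    [0.1, -0.6, 5.8, 0, 30],
    [0.1, -0.6, 5.8, 0, 30],
    [0.1, -0.6, 5.8, 0, 30],
    [0, -0.6, 5.8, 0, 30],
    [0, 0, 0, 0, 30],
  ],
)

```text
t: 20.0
ee_pos: [433.2, 99.1, 370.7]
orientation: [-3.046, 0.105, -0.542]
ft_force: [0.5, 0.7, -0.2]
width: 26.4
grasp_force: 0.0
```

```bash
cat > d.py <<'E'
from h import *
o=get_obs(); M=R.from_rotvec(o['orientation']).as_matrix()
y=np.radians(-3.5); ux=np.array([np.cos(y),np.sin(y)]); uy=np.array([-ux[1],ux[0]]); O=np.array([611.3,93.6])
t=o['ee_pos'][:2]-O; print("tcp rack",(t@ux).round(1),(t@uy).round(1),o['ee_pos'][2].round(1)); print(M.round(3).tolist())
for x,z in ((-60,100),(-60,17),(-30,17),(-10,17)):
    P=np.r_[O+x*ux,z]; print(x,z,((P-o['ee_pos'])@M/10).round(2))
E
python3 s.py; python3 d.py
```

```text
20.0 [433.2  99.1 370.7] [ 0.231 -0.195  2.035 -0.058  0.95   1.896] [[0.937, -0.059, 0.346], [-0.075, -0.997, 0.033], [0.343, -0.057, -0.938]] [ 0.5  0.7 -0.2]
tcp rack -178.1 -5.4 370.7
[[0.937, -0.059, 0.346], [-0.075, -0.997, 0.033], [0.343, -0.057, -0.938]]
-60 100 [ 1.81  1.02 29.47]
-60 17 [-1.03  1.49 37.25]
-30 17 [ 1.79  1.5  38.28]
-10 17 [ 3.66  1.5  38.96]
```

Call:
move_arm(
  rows=[
    [0.4, 0.2, 5.9, 0, 30],
    [0.4, 0.2, 5.9, 0, 30],
    [0.4, 0.2, 5.9, 0, 30],
    [0.4, 0.2, 5.9, 0, 30],
    [0.2, 0.2, 5.9, 0, 30],
    [-0.9, 0.1, 2.6, 0, 30],
    [-0.9, 0.2, 2.6, 0, 30],
    [-0.7, 0.2, 1.8, 0, 30],
    [0, 0, 0, 0, 30],
  ],
)

```text
t: 21.12
ee_pos: [558.7, 97.9, 31.8]
orientation: [-3.041, 0.106, -0.556]
ft_force: [0.5, -0.3, -0.1]
width: 26.2
grasp_force: 0.0
```

```bash
python3 s.py; python3 d.py; python3 - <<'E'
from h import *
cv2.imwrite("pics/w7.png",optics.get_image("wrist"))
E
```

```text
21.125 [558.7  97.9  31.8] [ 0.166  0.567  2.096 -0.21   0.117  2.011] [[0.933, -0.059, 0.355], [-0.076, -0.997, 0.035], [0.352, -0.059, -0.934]] [ 0.5 -0.3 -0.1]
tcp rack -52.8 1.1 31.8
[[0.933, -0.059, 0.355], [-0.076, -0.997, 0.035], [0.352, -0.059, -0.934]]
-60 100 [ 1.73 -0.3  -6.63]
-60 17 [-1.19  0.2   1.13]
-30 17 [1.62 0.2  2.18]
-10 17 [3.49 0.21 2.89]
```

View pics/w7.png

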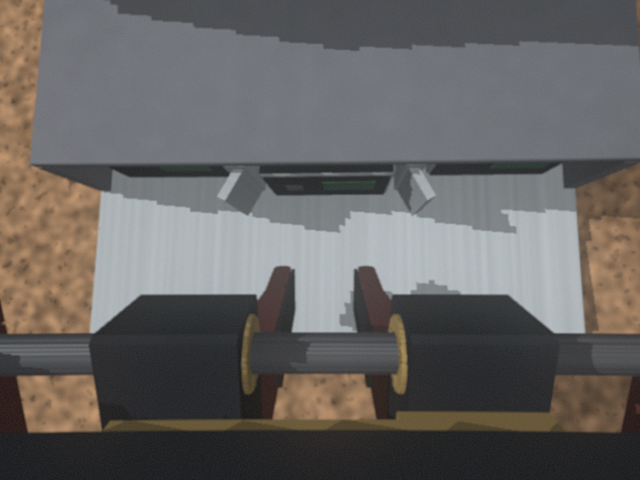

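The panel with its display is visible under the deck edge at rows 178 to 195, centred between the lips. The tilted fingers are clear behind it.

Call:
move_arm(
  rows=[
    [0.7, 0.1, 0.4, 0, 30],
    [0.5, 0.1, 0.8, 0, 30],
    [0.4, 0, 1, 0, 30],
    [0, 0, 0, 0, 30],
  ],
)

```text
t: 21.68
ee_pos: [580.9, 95.5, 15.9]
orientation: [-3.041, 0.107, -0.556]
ft_force: [0.4, -0.3, 0.3]
width: 26.3
grasp_force: 0.0
```

```bash
python3 s.py; python3 d.py
```

```text
21.675 [580.9  95.5  15.9] [ 0.153  0.616  2.05  -0.172  0.112  1.962] [[0.933, -0.059, 0.355], [-0.077, -0.996, 0.035], [0.352, -0.06, -0.934]] [ 0.4 -0.3  0.3]
tcp rack -30.4 0.0 15.9
[[0.933, -0.059, 0.355], [-0.077, -0.996, 0.035], [0.352, -0.06, -0.934]]
-60 100 [ 0.19 -0.51 -8.89]
-60 17 [-2.73 -0.01 -1.14]
-30 17 [ 0.08 -0.   -0.08]
-10 17 [ 1.95 -0.    0.62]
```

Call:
move_arm(
  rows=[
    [0.9, 0, 0.3, 0, 30],
    [0.8, 0, 0.3, 0, 30],
    [0.3, 0, 0.1, 0, 30],
    [0, 0, 0, 0, 30],
  ],
)

```text
t: 22.18
ee_pos: [599.4, 94.1, 16.4]
orientation: [-3.043, 0.107, -0.55]
ft_force: [-9.6, 1.0, 6.6]
width: 25.9
grasp_force: 4.5
```

Call:
move_arm(
  rows=[
    [0.3, 0, 0.1, 0, 30],
    [0.3, 0, 0.1, 0, 30],
    [0, 0, 0, 0, 30],
  ],
)

```text
t: 22.55
ee_pos: [604.5, 93.6, 16.2]
orientation: [-3.044, 0.106, -0.547]
ft_force: [-12.1, 0.1, 8.0]
width: 26.1
grasp_force: 6.0
```

```bash
python3 s.py; python3 d.py
```

```text
22.55 [604.5  93.6  16.2] [ 0.142  0.632  1.996 -0.099  0.156  1.877] [[0.935, -0.059, 0.349], [-0.076, -0.997, 0.034], [0.346, -0.059, -0.937]] [-12.1   0.1   8. ]
tcp rack -6.8 -0.4 16.2
[[0.935, -0.059, 0.349], [-0.076, -0.997, 0.034], [0.346, -0.059, -0.937]]
-60 100 [-2.09 -0.54 -9.69]
-60 17 [-4.96 -0.06 -1.92]
-30 17 [-2.15 -0.05 -0.88]
-10 17 [-0.27 -0.05 -0.19]
```

Call:
move_arm(
  rows=[
    [0.2, 0, 0.05, 0, 30],
    [0.2, 0, 0.05, 0, 30],
    [0, 0, 0, 0, 30],
  ],
)

```text
t: 22.92
ee_pos: [608.0, 93.3, 16.3]
orientation: [-3.044, 0.107, -0.545]
ft_force: [-11.8, 0.9, 5.6]
width: 26.6
grasp_force: 6.1
```

Call:
move_arm(
  rows=[
    [0.2, 0, 0, 0, 30],
    [0, 0, 0, 0, 30],
  ],
)

```text
t: 23.18
ee_pos: [610.1, 93.1, 16.5]
orientation: [-3.044, 0.107, -0.545]
ft_force: [-8.4, 0.2, -1.9]
width: 26.6
grasp_force: 4.1
```

```bash
python3 s.py; python3 d.py|head -1
```

```text
23.175 [610.1  93.1  16.5] [ 0.139  0.636  1.984 -0.087  0.166  1.863] [[0.936, -0.06, 0.348], [-0.076, -0.997, 0.034], [0.344, -0.059, -0.937]] [-8.4  0.2 -1.9]
tcp rack -1.2 -0.6 16.5
```

Call:
move_arm(
  rows=[
    [0.1, 0, 0, 0, 30],
    [0, 0, 0, 0, 30],
    [0, 0, 0, 0, 30],
  ],
)

```text
t: 23.55
ee_pos: [610.7, 93.0, 16.6]
orientation: [-3.045, 0.107, -0.544]
ft_force: [-8.6, 0.9, -2.7]
width: 26.6
grasp_force: 4.1
```

Call:
move_arm(
  rows=[
    [-0.9, 0, -0.35, 0, 30],
    [-1.4, 0, -0.6, 0, 30],
    [-1.8, 0, -0.7, 0, 30],
    [-1.8, 0, -0.7, 0, 30],
    [0, 0, 0, 0, 30],
  ],
)

```text
t: 24.18
ee_pos: [554.2, 98.4, 25.0]
orientation: [-3.045, 0.106, -0.547]
ft_force: [0.0, 0.5, 0.3]
width: 26.3
grasp_force: 0.0
```

```bash
python3 s.py; python3 d.py|head -1; python3 - <<'E'
from h import *
c=cal("wrist"); w=optics.get_image("wrist")
np.save("c8.npy",np.array(c,dtype=object),allow_pickle=True)
cv2.imwrite("pics/w8.png",cv2.resize(w[120:320,180:480],(780,520),interpolation=cv2.INTER_CUBIC))
for l in ("catch_top","catch","unit_panel","unit"):
    print(l,[(np.round(x['point']).tolist(),round(x['conf'],2)) for x in spotter.find_in("wrist",l)[:2]])
E
```

```text
24.175 [554.2  98.4  25. ] [ 0.169  0.579  2.101 -0.246  0.108  2.05 ] [[0.935, -0.06, 0.349], [-0.076, -0.997, 0.033], [0.346, -0.057, -0.937]] [0.  0.5 0.3]
tcp rack -57.3 1.3 25.0
catch_top [([326.0, 184.0], 0.83)]
catch [([325.0, 183.0], 0.71)]
unit_panel [([328.0, 157.0], 0.73)]
unit [([326.0, 158.0], 0.9)]
```

View pics/w8.png

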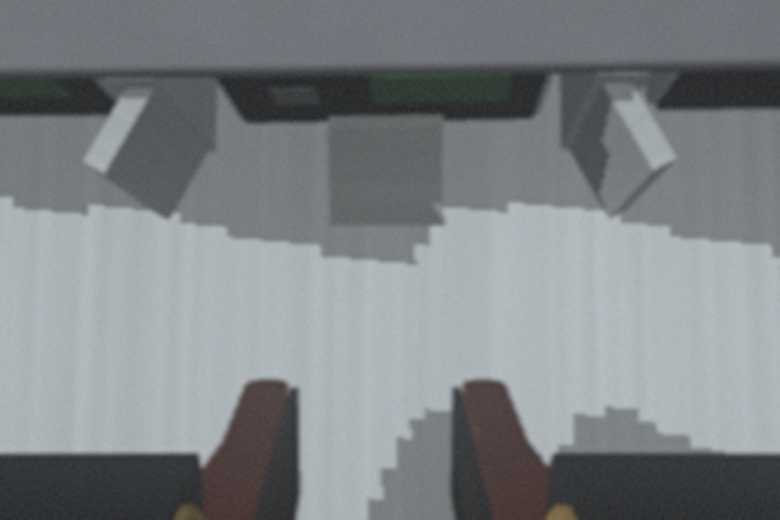

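The catch is up and visible in front of the panel: its top edge at crop row 116 overlaps the panel's bottom edge at row 121. I'll check the panel's depth.

```bash
python3 - <<'E'
from h import *
c=tuple(np.array(x,float) for x in np.load("c8.npy",allow_pickle=True))
y=np.radians(-3.5); ux=np.array([np.cos(y),np.sin(y)]); uy=np.array([-ux[1],ux[0]]); O=np.array([611.3,93.6])
f=lambda p,z:(lambda q:(round(float(q@ux),1),round(float(q@uy),1)))(ray("wrist",[(180+p[0]/2.6,120+p[1]/2.6)],z,c)[0,:2]-O)
print("panel bottom",f((248,121),8),f((535,117),8),"catch top up?",f((385,116),14),"down?",f((385,116),8),"ramp start",f((385,224),8),"deck",f((385,70),55))
E
```

```text
panel bottom (6.1, 28.0) (6.0, -28.9) catch top up? (4.9, 0.3) down? (6.7, 0.6) ramp start (-15.0, 0.6) deck (-0.5, -1.6)
```

Call:
move_arm(
  rows=[
    [0, 0, -3, 0, 30],
    [0, 0, -4, 0, 30],
    [0, 0, 0, 0, 30],
    [0, 0, 0, 0, 30],
    [0, 0, 0, 0, 30],
  ],
)

```text
t: 25.05
ee_pos: [529.7, 95.7, 88.9]
orientation: [-3.047, 0.108, -0.543]
ft_force: [-0.8, -0.2, -0.5]
width: 26.3
grasp_force: 0.0
```

```bash
python3 s.py; python3 -c "
from h import *
print(close_job())"
```

```text
25.05 [529.7  95.7  88.9] [ 0.173  0.419  2.14  -0.123  0.23   1.929] [[0.936, -0.061, 0.346], [-0.076, -0.997, 0.032], [0.343, -0.056, -0.938]] [-0.8 -0.2 -0.5]
the job is handed in; nothing more can be done
None
```

The flat unit is latched in the middle bay: its panel is about 6 mm inside the deck edge and centred within about 1 mm, the catch is up behind it and the arm is clear; I handed the job in at about 25 s, and no verdict came back.

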